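Set the grain mill's stone gap by the end float of its shaft

TASK

The hand mill was opened up for cleaning and must be set again for cracking grain, which means about 6 mm of end float in its shaft. Take the shaft by its hub, push it gently fully in until the stones meet and then pull it fully out to its stop, to feel how much float there is now; then swing the setting lever (stand the tall jar that blocks it upright on the board, well clear of the lever) until only about 6 mm are left. Finish by pushing the shaft fully in again, so that the stones just meet, and let go; leave the other things round the mill standing where they are.

Things in the scene. Friction and masses are not known exactly. Their poses are not given: they have to be found in the camera images.
- mill: hand grain mill, fixed: wooden base 140 x 190 mm (x, y), top at z 30; wooden box 100 x 110 mm, z 30 to 140, with round steel side plates out to y +-60 mm; steel hopper on top, radius 51, rim at z 198; spout out to x -93. Origin: centre of underside; x away from the spout, z up; shaft comes out at -y, lever is at +y, both on the axis z = 100 mm along y
- drive_shaft: the mill's shaft, slides only along the mill's y. Origin: middle of its hub, a dark cylinder 30 mm thick and 48 mm long along y, between two flanges of 42 mm diameter, 6 mm wide; a square stub ends 41 mm beyond the origin. In the mill's frame the origin is at x 0, z 100, and y -150 mm when pulled fully out to its hard stop. About 1 N friction; stays where left
- setting_slide: slide hidden in the mill's box that carries the fixed stone; pushed in (+y of the mill) the shaft stops when its stone meets this one. End float = way of the shaft from there out to its stop, 12 to 20 mm at the start. The lever shifts the slide 12 mm towards -y per rad; how far the stone stands out from it is unknown (wear). More than 60 N between the stones harms them
- lever (a joint): setting lever, rad: 0 leaning 0.75 rad from upright towards +x of the mill, growing as it swings over the top towards -x (the spout side), to 1.75. The end float gets 12 mm smaller per rad, but the lever's position alone does not tell the float. Turns about the mill's y axis at z 100 mm; needs about 3 N at the knob; stays where left. Steel arm 10 mm thick in the plane y = +125 mm of the mill
- lever_knob (a point): centre of the black ball knob of the lever, 28 mm in diameter, 115 mm from the pivot
- lever_pivot (a point): fixed point on the lever's turning axis, in the plane in which the arm and the knob swing: x 0, y 125, z 100 mm of the mill
- tall_jar: tall slim brown spice jar with a black cap, 48 mm in diameter, 172 mm high, cap 44 mm in diameter from z 131 mm up, 0.5 kg; it stands in the way of the lever. Origin: centre of its underside, z up
- small_jar: small spice jar with a dark cap, 42 mm in diameter, 110 mm high, stands near the hub; origin at the centre of its underside; leave it
- honey_jar: glass jar with a dark lid, 65 mm in diameter, 86 mm high, stands near the hub; origin at the centre of its underside; leave it
- square_bottle: square glass bottle with a cork, 66 x 65 x 136 mm, stands behind the mill; origin at the centre of its underside; leave it
- tin: tin, 58 mm in diameter, 72 mm high, stands behind the mill; origin at the centre of its underside; leave it
- crank: the mill's crank, taken off, lying in front of the mill: steel arm 20 x 130 mm along its y, grip standing up to 56 mm at its -y end; origin under the middle of the arm; leave it
- recipe_box: wooden box 121 x 150 x 95 mm at the right edge of the board, fixed; origin at the centre of its underside. The sink bowl begins 0.30 m left of the robot's x axis; low utensils lie along the front edge of the board, nearer than x 0.36 m, and near the right edge; a scourer lies in the left rear corner
- kettle: kettle, about 182 x 219 x 211 mm, in the right rear corner, fixed; origin at the centre of its underside
There are look-alikes about, which are no part of the job. What is shaped like the tall_jar but yellow is not meant.

How it is judged:
By the outcome, as a careful person would: the job done as asked, in the order asked, and still so for the second after the job is handed in, with the robot touching nothing.
It also fails if it takes over 72 s, if anything falls off the work surface, if the arm or the gripper's body presses on something with over 40 N, if the wrist force passes 120 N, or if a joint passes its speed limit or range.

ROBOT

A 6-joint arm with a two-finger parallel gripper is mounted at the origin on a cart in front of the work surface, level with it; the furniture and walls round the work are solid. World frame = base frame: x ahead of the robot, y to its left, z up, the work surface at z = 0. Lengths are in mm, angles in rad, forces in N, time in s.
With the tool pointing down it reaches from about 275 to 750 mm from the base axis. Payload 10.2 kg.
Tool frame: the origin (TCP) lies midway between the tips of the shut fingers; the grasp point (between the pads) lies 19 mm behind it (ctrl.tcp_to_grasp is the distance from the TCP to the grasp point, in mm); z points along the fingers, y is the line along which they close (so a half turn about z gives the same grasp; the last joint's range is limited). The gripper opens to 85 mm and grips with 20 to 120 N. Pads are 22 mm wide; open, the fingers measure 114 mm over their backs; the gripper's body (76 mm by 85 mm) begins 54 mm behind the grasp point. The pads swing forward as they close: fully open they stand 13 mm farther back than shut.
Start: joints at [1.014, 0.313, 1.498, -0, 1.331, -0.223], TCP at [172.022, 496.024, 231.294] pointing down, gripper open.
Joint ranges: [-2.94, 2.94], [-0.97, 2.17], [0.19, 2.56], [-1.23, 4.37], [0.02, 3.11], [-2.88, 2.88]. Speed limits (rad/s): [2.39, 2.39, 3.01, 3.14, 3.14, 3.14].

INTERFACE

Orientations are given as [roll, pitch, yaw] about the fixed x, y, z axes, in that order (R = Rz(yaw) Ry(pitch) Rx(roll)).
In Python, from rig import ctrl gives the robot as it stands.
- The arm moves only by the tool play_rows, never from a script. Its argument "motion" is a list of rows, each a list of 7 numbers: the turn, a rotation vector about the tool's x, y, z each as a share of 180 degrees, from -1 to 1, then the shift along the tool's x, y, z each as a share of 1 m, from -1 to 1, then the gripper command: -1 is fully open, 1 is shut, values between are in proportion. A call has 1 to 20 rows; each row is the pose to reach, as a shift and turn from the pose commanded when the call began, along the tool's axes at that moment, turning the shorter way round; what a row does not reach only later rows make up. A row lasts 1/8 s, in which the tool goes at most 62.5 mm and 10.7 degrees, less where a joint would pass 70% of its speed; a pose out of reach is approached as far as the arm can. A call with a number of a shift or a turn outside -1 to 1 is refused whole. A call with a gripper value outside its range is refused whole. The fingers move at their own pace and stop on an object; the grip force is fixed at half the most. Time passes only in rows, so rows that repeat a pose let the fingers close. It gives the time, the measured TCP pose, the force, the opening and the grip force at its end, in the units of the state.
- ctrl.get_obs(): the state, without advancing time (a new reading comes with each control period).
- ctrl.grab_frame(name): name is "scene" or "side" or "wrist"; returns a dict with "pixels" (420x560x3 uint8, blue, green, red), "fx", "fy", "cx", "cy" (pixels), "rvec" (rotation vector, rad) and "tvec" (3), from world to camera coordinates, as OpenCV has them. Camera axes: x right, y down, z forward; pixel columns grow to the right and rows downward; lengths in mm; the calibration is good to about 2 mm. A picture is of the moment at which its call begins. There is no depth.
- ctrl.job_done(): hands the job in; it is judged then, once.
The state is a dict: "time": time; "q": joint angles; "joint_vel": joint speeds; "joint_efforts": joint torques, N m; "eef_pos": TCP position; "tcp_rot": TCP orientation; "wrist_force": force on the tool from outside, world axes, zero at the start; "moment": the same for the moment, N m; "gripper_width": finger opening in mm; "gripper_force": force on a finger pad.
Only numpy, scipy, OpenCV 4.12 (cv2) and the standard library are available. Lean on these libraries where they do the work, as an engineer would, in place of code of your own. Each camera call takes 0.05 s, during which the arm holds its last target. There are 200 camera calls.

## Working session

There is one attempt and no reset: what is moved stays moved. The work goes in short steps, Python scripts to look and compute and a tool call to move; the robot and the scene stay as the last step left them, time stands still between calls to the robot, and variables do not carry over. Pictures are saved under pics/ and viewed, at most 10 in all, crops included, and the job is handed in when it is done.

Besides the shell and the picture viewer there is one more tool, called after "Call:" as a command line: name --pt "numbers of a row" for each row, then --argument value for the rest. play_rows: Moves the arm, as the interface text tells. Shift numbers are shares of 1 m and turn numbers shares of 180 degrees, none past 1 either way. Its arguments: {"type":"object","properties":{"motion":{"type":"array","items":{"type":"array","items":{"type":"number"}}}},"required":["motion"]}

```bash
mkdir -p pics; ls; python3 - <<'E'
from rig import ctrl
import cv2,numpy as np
for n in("scene","side"):
    f=ctrl.grab_frame(n); cv2.imwrite(f"pics/{n}0.png",f["pixels"])
    R=cv2.Rodrigues(np.array(f["rvec"],float))[0]; print(n,f["fx"],f["fy"],f["cx"],f["cy"],f["rvec"],f["tvec"],-R.T@np.array(f["tvec"]).ravel())
o=ctrl.get_obs();print(o)
E
```

```text
pics
scene 457.87117218898857 457.87117218898857 279.07856628616105 207.87149259351963 [ 0.08106434  2.96084469 -1.03580224] [ 550.11570133   78.69367134 1292.65729512] [ 572.25915794  716.20537514 1067.40441172]
side 541.8787068391638 541.8787068391638 286.0618163127835 213.56887454501478 [ 2.01855125 -1.26720206  0.55004146] [-259.27914612  440.16899511 1166.38680397] [-387.55083158 -480.89084681 1113.54431557]
{'time': 0.1, 'q': array([ 1.01359283e+00,  3.13397415e-01,  1.49836044e+00,  1.00037058e-05,
        1.33100119e+00, -2.23414149e-01]), 'joint_vel': array([ 0.00023836, -0.00055077, -0.00181814, -0.0024557 ,  0.00016761,
        0.00010924]), 'joint_efforts': array([ 3.25818022e-03, -4.12903798e+01, -2.60138243e+01, -8.17453974e-05,
        3.06148075e-03, -5.29439387e-05]), 'eef_pos': array([171.89522921, 495.81891294, 230.79083326]), 'tcp_rot': array([-3.14045740e+00, -2.67898723e-04,  2.80780077e+00]), 'wrist_force': array([-0.4753343 ,  0.03857066, -0.72383049]), 'moment': array([0.01934266, 0.00495109, 0.0174759 ]), 'gripper_force': 0.0, 'gripper_width': 85.4838775272852}
```

View pics/scene0.png

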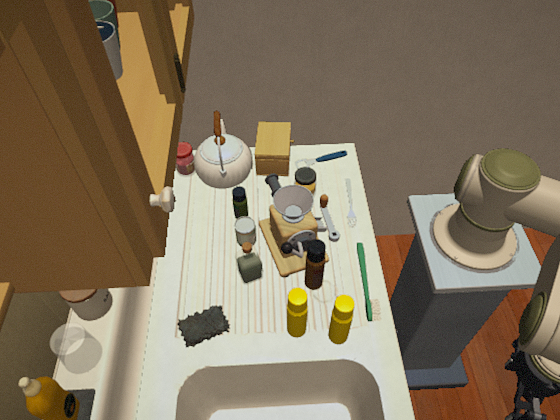

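View pics/side0.png

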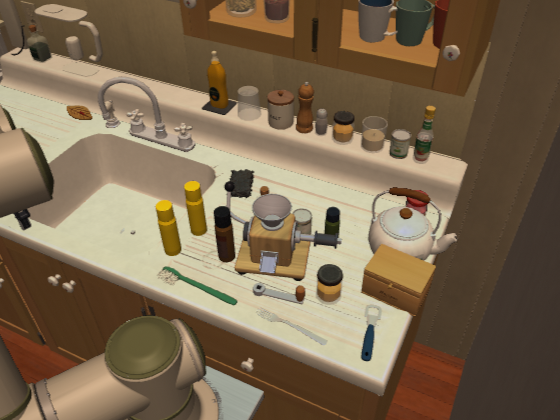

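The scene view shows the mill at about (293,225), its hub at (273,187), the knob at (287,247) and the brown tall jar with its cap at (316,248). In the side view the hub is at (322,239), the brown jar at (225,235) and the knob at (230,187). I'll enlarge both.

```bash
python3 - <<'E'
import cv2,numpy as np
a=cv2.imread("pics/scene0.png")[160:310,220:353]; b=cv2.imread("pics/side0.png")[170:320,195:360]
a=cv2.resize(a,None,fx=4,fy=4,interpolation=cv2.INTER_CUBIC)
cv2.imwrite("pics/ca.png",a)
cv2.imwrite("pics/cb.png",cv2.resize(b,None,fx=4,fy=4,interpolation=cv2.INTER_CUBIC))
E
```

```text
(no output)
```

View pics/ca.png

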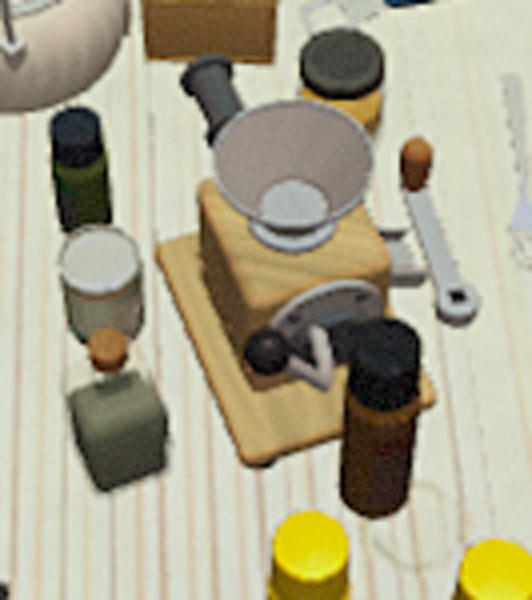

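View pics/cb.png

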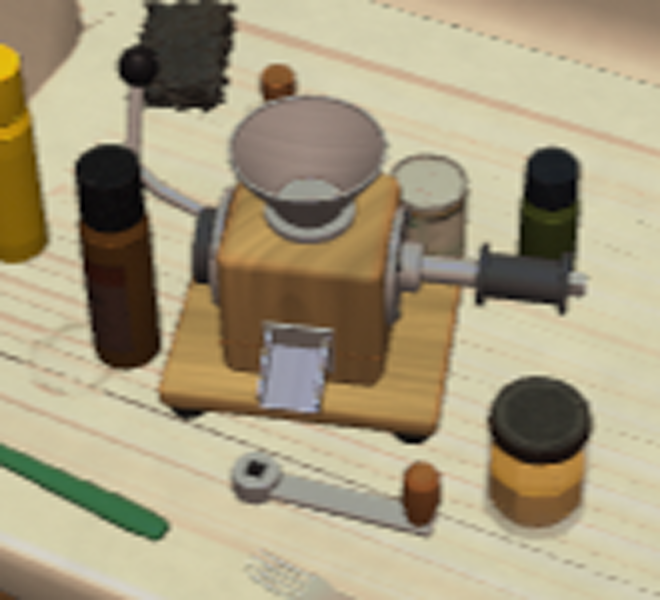

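Crops: the knob is at ca (267,351) / cb (138,66), the hub's flanges at cb (485,277) and (568,278), and the jar's foot at ca (375,497) / cb (126,352). I'll fit the mill pose from the base corners, rim and hub.

```bash
cat > h.py <<'E'
from rig import ctrl
import cv2,numpy as np
from scipy.optimize import least_squares
from scipy.spatial.transform import Rotation as Ro
def proj(f,P): return cv2.projectPoints(np.array(P,float).reshape(-1,1,3),np.array(f["rvec"],float),np.array(f["tvec"],float),np.array([[f["fx"],0,f["cx"]],[0,f["fy"],f["cy"]],[0,0,1]]),None)[0][:,0]
def ray(f,u,z):
    R=cv2.Rodrigues(np.array(f["rvec"],float))[0];c=-R.T@np.array(f["tvec"],float).ravel()
    d=R.T@np.array([(u[0]-f["cx"])/f["fx"],(u[1]-f["cy"])/f["fy"],1]); return c+d*(z-c[2])/d[2]
E
python3 - <<'E'
from h import *
S=ctrl.grab_frame("scene");D=ctrl.grab_frame("side")
A=lambda *u:np.array(u)/4+[220,160]
B=lambda *u:np.array(u)/4+[195,170]
obs=[(S,A(432,388),(-70,95,30)),(S,A(250,450),(70,95,30)),(S,A(158,243),(70,-95,30)),(D,B(163,395),(-70,95,30)),(D,B(440,412),(-70,-95,30)),(S,A(293,166),(0,0,198)),(D,B(307,145),(0,0,198))]
def mill(p,m): 
    c,s=np.cos(p[2]),np.sin(p[2]); return [p[0]+c*m[0]-s*m[1],p[1]+s*m[0]+c*m[1],m[2]]
def res(p):
    kn=(115*np.sin(.75-p[3]),125,100+115*np.cos(.75-p[3]))
    o=obs+[(S,A(267,351),kn),(D,B(138,66),kn),(D,B(485,277),(0,p[4]+24,100)),(D,B(565,278),(0,p[4]-24,100)),(S,A(206,75),(0,p[4]-27,102))]
    return np.ravel([proj(f,mill(p,m))[0]-u for f,u,m in o])
r=least_squares(res,[520,60,0.2,0.2,-140],loss="soft_l1");p=r.x
print(p.round(3),res(p).round(1).reshape(-1,2).tolist())
for n,m in dict(hub=(0,p[4],100),out=(0,-150,100),piv=(0,125,100)).items(): print(n,np.round(mill(p,m),1))
def tri(u,v):
    return least_squares(lambda x:np.r_[proj(S,x)[0]-A(*u),proj(D,x)[0]-B(*v)],[500,50,80])
for n,u,v in [("jarcap",(388,340),(110,164)),("jarfoot",(376,495),(127,350)),("small cap",(77,125),(553,165)),("honey lid",(343,58),(540,412)),("knob",(267,351),(138,66)),("yel1",(311,540),(0,60))]:
    t=tri(u,v);print(n,t.x.round(1),round(t.cost,1))
for n,f,u,z in [("jarfoot S",S,A(376,495),0),("jarcap S",S,A(388,340),172),("jarcap D",D,B(110,164),172),("small",S,A(77,125),110),("small",D,B(553,165),110),("honey",S,A(343,55),86),("yel a",S,(298,296),172),("yel b",S,(343,303),172),("yel b D",D,(167,207),172),("yel a D",D,(193,187),172),("kettle",S,(223,150),150)]: print(n,ray(f,u,z).round(0))
E
```

```text
[ 5.12072e+02 -2.03900e+00  3.17000e-01  6.40500e+00 -1.40316e+02] [[2.8, 0.3], [-0.7, 1.6], [-2.0, -0.9], [-1.4, -1.0], [0.3, 1.9], [0.4, -2.5], [0.5, 0.2], [0.2, 0.2], [0.0, 0.4], [0.5, -1.2], [-1.2, 0.2], [-0.5, -0.3]]
hub [ 555.9 -135.3  100. ]
out [ 558.9 -144.5  100. ]
piv [473.1 116.7 100. ]
jarcap [465.8 119.4 172.2] 0.1
jarfoot [465.3 122.9  -5.4] 0.1
small cap [ 654.7 -114.5  107.6] 0.1
honey lid [ 463.1 -185.7   85.3] 0.0
knob [537.6 137.9 194.1] 0.0
yel1 [522.3 243.9 169.9] 2.1
jarfoot S [465. 127.   0.]
jarcap S [465. 120. 172.]
jarcap D [467. 119. 172.]
small [ 654. -112.  110.]
small [ 653. -116.  110.]
honey [ 463. -188.   86.]
yel a [520. 249. 172.]
yel b [425. 271. 172.]
yel b D [418. 257. 172.]
yel a D [515. 241. 172.]
kettle [ 697. -235.  150.]
```

```bash
cat >> h.py <<'E'
def row(pos,yaw,o=None,roll=np.pi,pitch=0):
    o=o or ctrl.get_obs(); R0=Ro.from_euler("xyz",o["tcp_rot"]); 
    R1=Ro.from_euler("xyz",[roll,pitch,yaw])
    return np.round(np.r_[(R0.inv()*R1).as_rotvec()/np.pi, R0.inv().apply(np.array(pos)-o["eef_pos"])/1000],4).tolist()
E
python3 - <<'E'
from h import *
print(row((340,210,270),2.3)); print(row((555.9,-135.3,240),1.888)); print(row((555.9,-135.3,81),1.888))
E
```

```text
[-0.0003, 0.0, 0.1616, -0.2524, -0.2151, -0.0389]
[-0.0003, 0.0001, 0.2928, -0.5696, -0.4705, -0.0088]
[-0.0003, 0.0001, 0.2928, -0.5696, -0.4704, 0.1502]
```

Call:
play_rows --pt "0 0 0.05 -0.05 -0.04 -0.035 -0.4" --pt "0 0 0.08 -0.1 -0.085 -0.039 -0.4" --pt "0 0 0.12 -0.15 -0.13 -0.039 -0.4" --pt "0 0 0.16 -0.2 -0.17 -0.039 -0.4" --pt "0 0 0.16 -0.252 -0.215 -0.039 -0.4" --pt "0 0 0.2 -0.3 -0.25 -0.035 -0.4" --pt "0 0 0.25 -0.35 -0.29 -0.035 -0.4" --pt "0 0 0.293 -0.4 -0.33 -0.03 -0.4" --pt "0 0 0.293 -0.45 -0.37 -0.025 -0.4" --pt "0 0 0.293 -0.5 -0.415 -0.02 -0.4" --pt "0 0 0.293 -0.54 -0.447 -0.012 -0.4" --pt "0 0 0.293 -0.5696 -0.4705 -0.009 -0.4" --pt "0 0 0.293 -0.5696 -0.4705 -0.009 -0.4" --pt "0 0 0.293 -0.5696 -0.4705 -0.009 -0.4" --pt "0 0 0.293 -0.5696 -0.4705 -0.009 -0.4"

```text
time: 2.08
eef_pos: [555.8, -134.0, 240.9]
tcp_rot: [3.141, 0.0, 1.889]
wrist_force: [0.1, -0.3, 0.2]
gripper_width: 60.1
gripper_force: 0.0
```

```bash
python3 - <<'E'
from h import *
f=ctrl.grab_frame("wrist");cv2.imwrite("pics/w1.png",f["pixels"])
o=ctrl.get_obs();print(o["time"],o["eef_pos"],o["tcp_rot"],o["gripper_width"],o["wrist_force"])
c,s=np.cos(.317),np.sin(.317)
for m in [(0,-164.3),(0,-116.3)]: print(proj(f,[512.07+c*m[0]-s*m[1],-2.04+s*m[0]+c*m[1],115]))
print(row((555.9,-135.3,81),1.888))
E
```

```text
2.125 [ 555.83872358 -134.04109899  240.96593927] [3.14092503e+00 5.39113919e-04 1.88865680e+00] 59.888368482291675 [-0.84042438 -0.69961399 -0.19284123]
[[275.98615719 219.5394749 ]]
[[276.0307084 169.4706812]]
[0.0002, 0.0002, 0.0002, -0.0011, -0.0004, 0.16]
```

View pics/w1.png

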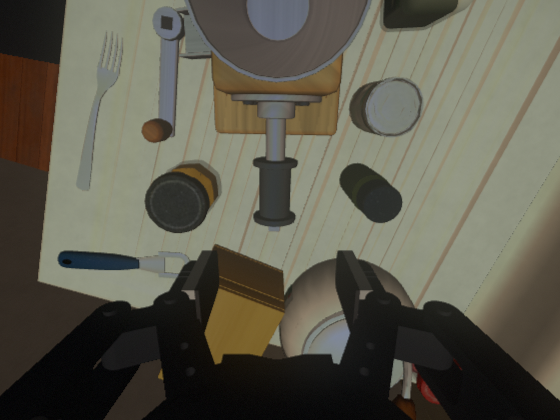

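The wrist view shows the hub centred at (275,190), clear of both jars, about 3 mm further in than predicted. I'll go down and close.

Call:
play_rows --pt "0 0 0 0.002 0 0.05 -0.4" --pt "0 0 0 0.002 0 0.1 -0.4" --pt "0 0 0 0.002 0 0.135 -0.4" --pt "0 0 0 0.002 0 0.152 -0.4" --pt "0 0 0 0.002 0 0.16 -0.4" --pt "0 0 0 0.002 0 0.16 -0.4" --pt "0 0 0 0.002 0 0.16 0.1" --pt "0 0 0 0.002 0 0.16 0.6" --pt "0 0 0 0.002 0 0.16 1" --pt "0 0 0 0.002 0 0.16 1" --pt "0 0 0 0.002 0 0.16 1" --pt "0 0 0 0.002 0 0.16 1"

```text
time: 3.62
eef_pos: [553.6, -134.2, 81.8]
tcp_rot: [-3.137, 0.0, 1.887]
wrist_force: [-15.4, -4.0, 14.4]
gripper_width: 28.4
gripper_force: 59.0
```

Call:
play_rows --pt "0 0 0 0 -0.001 -0.0005 1" --pt "0 0 0 0 -0.002 -0.001 1" --pt "0 0 0 0 -0.002 -0.001 1"

```text
time: 4.0
eef_pos: [553.6, -134.2, 81.9]
tcp_rot: [3.142, 0.001, 1.887]
wrist_force: [-2.2, -2.4, 4.6]
gripper_width: 28.4
gripper_force: 59.8
```

Call:
play_rows --pt "0 0 0 0.001 0 0 1" --pt "0 0 0 0.002 0 0 1" --pt "0 0 0 0.003 0 0 1" --pt "0 0 0 0.003 0 0 1"

```text
time: 4.5
eef_pos: [552.6, -131.2, 81.9]
tcp_rot: [-3.141, 0.001, 1.887]
wrist_force: [-3.1, -2.0, 6.6]
gripper_width: 28.3
gripper_force: 59.9
```

Call:
play_rows --pt "0 0 0 0.001 0 0 1" --pt "0 0 0 0.002 0 0 1" --pt "0 0 0 0.003 0 0 1" --pt "0 0 0 0.003 0 0 1"

```text
time: 5.0
eef_pos: [551.7, -128.3, 81.9]
tcp_rot: [3.142, 0.001, 1.887]
wrist_force: [-2.4, -1.3, 6.4]
gripper_width: 28.4
gripper_force: 59.9
```

Call:
play_rows --pt "0 0 0 0.001 0 0 1" --pt "0 0 0 0.002 0 0 1" --pt "0 0 0 0.003 0 0 1" --pt "0 0 0 0.003 0 0 1"

```text
time: 5.5
eef_pos: [550.8, -125.4, 81.9]
tcp_rot: [3.141, 0.001, 1.887]
wrist_force: [-3.2, -1.8, 6.0]
gripper_width: 28.4
gripper_force: 59.8
```

Call:
play_rows --pt "0 0 0 0.001 0 0 1" --pt "0 0 0 0.002 0 0 1" --pt "0 0 0 0.003 0 0 1" --pt "0 0 0 0.003 0 0 1"

```text
time: 6.0
eef_pos: [550.7, -124.7, 81.9]
tcp_rot: [3.14, 0.005, 1.887]
wrist_force: [1.4, -12.8, 1.1]
gripper_width: 28.8
gripper_force: 59.3
```

Call:
play_rows --pt "0 0 0 0.0005 0 0 1" --pt "0 0 0 0.0005 0 0 1" --pt "0 0 0 -0.002 0 0 1" --pt "0 0 0 -0.005 0 0 1" --pt "0 0 0 -0.008 0 0 1" --pt "0 0 0 -0.011 0 0 1" --pt "0 0 0 -0.013 0 0 1" --pt "0 0 0 -0.013 0 0 1"

```text
time: 7.0
eef_pos: [553.8, -134.9, 81.9]
tcp_rot: [-3.141, 0.0, 1.887]
wrist_force: [-4.2, -1.7, 7.4]
gripper_width: 28.4
gripper_force: 60.1
```

Call:
play_rows --pt "0 0 0 -0.001 0 0 1" --pt "0 0 0 -0.002 0 0 1" --pt "0 0 0 -0.003 0 0 1" --pt "0 0 0 -0.004 0 0 1" --pt "0 0 0 -0.004 0 0 1"

```text
time: 7.62
eef_pos: [554.9, -138.6, 81.8]
tcp_rot: [-3.141, -0.0, 1.887]
wrist_force: [-4.9, -0.7, 6.9]
gripper_width: 28.8
gripper_force: 60.1
```

Call:
play_rows --pt "0 0 0 -0.001 0 0 1" --pt "0 0 0 -0.002 0 0 1" --pt "0 0 0 -0.003 0 0 1" --pt "0 0 0 -0.003 0 0 1"

```text
time: 8.12
eef_pos: [555.8, -141.5, 81.9]
tcp_rot: [-3.141, -0.0, 1.887]
wrist_force: [-5.1, -0.8, 7.6]
gripper_width: 28.8
gripper_force: 60.1
```

Call:
play_rows --pt "0 0 0 -0.001 0 0 1" --pt "0 0 0 -0.002 0 0 1" --pt "0 0 0 -0.003 0 0 1" --pt "0 0 0 -0.003 0 0 1"

```text
time: 8.62
eef_pos: [556.1, -142.6, 81.8]
tcp_rot: [-3.14, -0.004, 1.888]
wrist_force: [-7.8, 7.7, 11.5]
gripper_width: 28.3
gripper_force: 60.6
```

End float now: 18.7 mm, so the lever must go about 1.05 rad. I'll release and go up.

Call:
play_rows --pt "0 0 0 0.001 0 0 0.2" --pt "0 0 0 0.001 0 0 -0.4" --pt "0 0 0 0.001 0 0 -0.4" --pt "0 0 0 0.001 0 -0.04 -0.4" --pt "0 0 0 0.001 0 -0.1 -0.4" --pt "0 0 0 0.001 0 -0.16 -0.4" --pt "0 0 0 0.001 0 -0.21 -0.4" --pt "0 0 0 0.001 0 -0.21 -0.4"

```text
time: 9.62
eef_pos: [557.7, -143.8, 295.2]
tcp_rot: [3.136, 0.005, 1.887]
wrist_force: [0.3, 0.0, -0.8]
gripper_width: 59.7
gripper_force: 0.0
```

```bash
python3 - <<'E'
from h import *
S=ctrl.grab_frame("scene");o=ctrl.get_obs();print(o["eef_pos"],o["tcp_rot"],o["time"])
for n,u in dict(bottle=(252,278),scour_r=(228,318),scour_l=(181,335),yela_f=(297,332),yelb_f=(339,340),edgeL=(270,360),brush=(368,300),bd=(160,300)).items(): print(n,ray(S,u,0).round(0))
for P in [(465.5,120.5,136)]:
  print(row((490,20,300),2.4,o),row((P[0],P[1],270),2.938,o),row(P,2.938,o))
E
```

```text
[ 556.99712268 -143.54623977  292.37129104] [3.13946760e+00 1.95475740e-03 1.88728617e+00] 9.675
bottle [628. 100.   0.]
scour_r [690. 211.   0.]
scour_l [804. 249.   0.]
yela_f [520. 257.   0.]
yelb_f [420. 283.   0.]
edgeL [588. 323.   0.]
brush [332. 181.   0.]
bd [866. 151.   0.]
[0.0005, 0.0008, -0.1632, 0.1763, -0.0128, -0.008] [0.0003, 0.0009, -0.3345, 0.2795, -0.0048, 0.0218] [0.0003, 0.0009, -0.3345, 0.2797, -0.0051, 0.1558]
```

Call:
play_rows --pt "0 0 -0.05 0.05 0 0 -0.4" --pt "0 0 -0.1 0.1 -0.005 0 -0.4" --pt "0 0 -0.16 0.16 -0.01 0 -0.4" --pt "0 0 -0.2 0.2 -0.01 0.01 -0.4" --pt "0 0 -0.26 0.25 -0.005 0.015 -0.4" --pt "0 0 -0.3 0.2797 -0.005 0.022 -0.4" --pt "0 0 -0.3345 0.2797 -0.005 0.03 -0.4" --pt "0 0 -0.3345 0.2797 -0.005 0.05 -0.4" --pt "0 0 -0.3345 0.2797 -0.005 0.09 -0.4" --pt "0 0 -0.3345 0.2797 -0.005 0.09 -0.4"

```text
time: 10.92
eef_pos: [463.0, 120.8, 198.3]
tcp_rot: [-3.14, -0.007, 2.938]
wrist_force: [0.2, -0.2, -0.0]
gripper_width: 59.6
gripper_force: 0.0
```

```bash
python3 - <<'E'
from h import *
f=ctrl.grab_frame("wrist");cv2.imwrite("pics/w2.png",f["pixels"])
o=ctrl.get_obs();print(o["eef_pos"],o["tcp_rot"],o["gripper_width"])
print(proj(f,[(465.5,120.5,172),(537.6,138,194)]),row((465.5,120.5,136),2.938,o))
E
```

```text
[464.19286736 120.85463333 200.4575735 ] [-3.14093301 -0.00318859  2.93808824] 59.82570949891928
[[277.64974324 243.21719448]
 [329.74782289 359.77159549]] [-0.0002, -0.001, 0.0, -0.0016, -0.0, 0.0645]
```

View pics/w2.png

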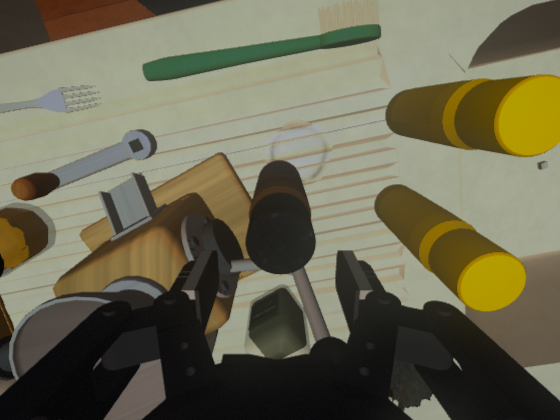

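The cap is at (281,241), within 1–2 mm of the prediction, and the lever arm passes below and behind it. I'll go down and grip.

Call:
play_rows --pt "0 0 0 -0.001 0.001 0.03 -0.4" --pt "0 0 0 -0.001 0.001 0.055 -0.4" --pt "0 0 0 -0.001 0.001 0.0645 -0.4" --pt "0 0 0 -0.001 0.001 0.0645 -0.4" --pt "0 0 0 -0.001 0.001 0.0645 0.1" --pt "0 0 0 -0.001 0.001 0.0645 1" --pt "0 0 0 -0.001 0.001 0.0645 1" --pt "0 0 0 -0.001 0.001 0.0645 1"

```text
time: 11.98
eef_pos: [466.8, 121.8, 138.3]
tcp_rot: [3.141, 0.003, 2.938]
wrist_force: [-0.1, 0.6, 6.6]
gripper_width: 42.7
gripper_force: 60.8
```

```bash
python3 - <<'E'
from h import *
o=ctrl.get_obs()
for P in [(467,122,350),(620,235,350),(620,235,140)]: print(row(P,2.938,o))
E
```

```text
[0.0002, 0.0009, 0.0001, -0.0008, 0.0004, -0.2117]
[0.0002, 0.0009, 0.0001, -0.1278, 0.142, -0.2112]
[0.0002, 0.0009, 0.0001, -0.1272, 0.1418, -0.0012]
```

Call:
play_rows --pt "0 0 0 0 0 -0.03 1" --pt "0 0 0 0 0 -0.08 1" --pt "0 0 0 0 0 -0.13 1" --pt "0 0 0 0 0 -0.18 1" --pt "0 0 0 0 0 -0.212 1" --pt "0 0 0 -0.01 0.01 -0.215 1" --pt "0 0 0 -0.04 0.045 -0.215 1" --pt "0 0 0 -0.07 0.08 -0.215 1" --pt "0 0 0 -0.1 0.112 -0.215 1" --pt "0 0 0 -0.127 0.142 -0.215 1" --pt "0 0 0 -0.127 0.142 -0.215 1"

```text
time: 13.35
eef_pos: [620.2, 236.3, 348.2]
tcp_rot: [-3.14, -0.005, 2.939]
wrist_force: [-0.3, 0.2, -6.5]
gripper_width: 42.7
gripper_force: 63.9
```

Call:
play_rows --pt "0 0 0 0 0 0.05 1" --pt "0 0 0 0 0 0.1 1" --pt "0 0 0 0 0 0.15 1" --pt "0 0 0 0 0 0.185 1" --pt "0 0 0 0 0 0.2 1" --pt "0 0 0 0 0 0.205 1" --pt "0 0 0 0 0 0.209 1" --pt "0 0 0 0 0 0.209 1"

```text
time: 14.35
eef_pos: [619.4, 235.1, 143.7]
tcp_rot: [3.141, 0.001, 2.938]
wrist_force: [0.2, -0.0, -6.7]
gripper_width: 43.0
gripper_force: 63.7
```

Call:
play_rows --pt "0 0 0 0 0 0.002 1" --pt "0 0 0 0 0 0.004 1" --pt "0 0 0 0 0 0.005 1" --pt "0 0 0 0 0 0.006 1" --pt "0 0 0 0 0 0.006 1"

```text
time: 14.98
eef_pos: [619.5, 235.1, 138.4]
tcp_rot: [3.141, 0.002, 2.938]
wrist_force: [-2.5, -1.7, 5.5]
gripper_width: 42.9
gripper_force: 65.2
```

Call:
play_rows --pt "0 0 0 0 0 -0.001 0.2" --pt "0 0 0 0 0 -0.001 -0.4" --pt "0 0 0 0 0 -0.001 -0.4" --pt "0 0 0 0 0 -0.04 -0.4" --pt "0 0 0 0 0 -0.1 -0.4" --pt "0 0 0 0 0 -0.15 -0.4" --pt "0 0 0 0 0 -0.15 -0.4"

```text
time: 15.85
eef_pos: [620.1, 235.3, 291.4]
tcp_rot: [3.138, 0.008, 2.938]
wrist_force: [1.0, -0.1, -0.9]
gripper_width: 60.0
gripper_force: 0.0
```

```bash
python3 - <<'E'
from h import *
o=ctrl.get_obs();print(o["q"].round(2),o["eef_pos"],o["time"])
for z in (260,174): print(row((537.4,137.8,z),3.459,o))
S=ctrl.grab_frame("scene");cv2.imwrite("pics/s2.png",cv2.resize(S["pixels"][160:360,160:400],None,fx=3,fy=3))
E
```

```text
[ 0.19  0.61  0.9   0.    1.62 -1.18] [620.10811644 235.34784099 291.41671782] 15.85
[0.0004, 0.0028, -0.1658, 0.0616, -0.1123, 0.0306]
[0.0004, 0.0028, -0.1658, 0.0622, -0.1126, 0.1166]
```

View pics/s2.png

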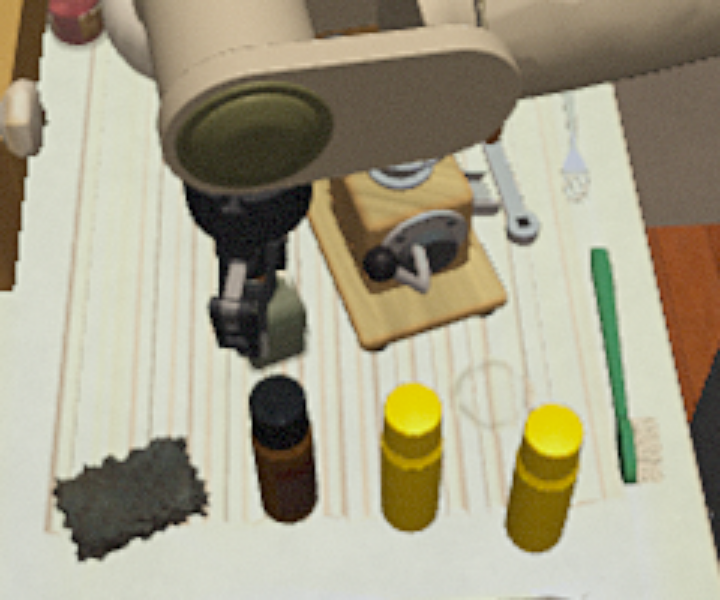

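The jar stands upright beside the yellow ones, at crop (285,450), and the knob is unchanged at (381,263). Next, the knob.

Call:
play_rows --pt "0 0 -0.05 0.02 -0.035 0 -0.4" --pt "0 0 -0.1 0.04 -0.07 0.01 -0.4" --pt "0 0 -0.1658 0.062 -0.1125 0.03 -0.4" --pt "0 0 -0.1658 0.062 -0.1125 0.035 -0.4" --pt "0 0 -0.1658 0.062 -0.1125 0.06 -0.4" --pt "0 0 -0.1658 0.062 -0.1125 0.09 -0.4" --pt "0 0 -0.1658 0.062 -0.1125 0.11 -0.4" --pt "0 0 -0.1658 0.062 -0.1125 0.1166 -0.4" --pt "0 0 -0.1658 0.062 -0.1125 0.1166 -0.4" --pt "0 0 -0.1658 0.062 -0.1125 0.1166 0.2" --pt "0 0 -0.1658 0.062 -0.1125 0.1166 1" --pt "0 0 -0.1658 0.062 -0.1125 0.1166 1" --pt "0 0 -0.1658 0.062 -0.1125 0.1166 1"

```text
time: 17.52
eef_pos: [535.8, 138.6, 171.2]
tcp_rot: [3.14, 0.002, -2.824]
wrist_force: [-0.6, 6.4, 2.4]
gripper_width: 25.2
gripper_force: 58.6
```

Call:
play_rows --pt "0 0 0 0.006 0 -0.004 1" --pt "0 0 0 0.0124 0 -0.0079 1" --pt "0 0 0 0.0205 0 -0.0117 1" --pt "0 0 0 0.0281 0 -0.015 1" --pt "0 0 0 0.0363 0 -0.0176 1" --pt "0 0 0 0.0447 0 -0.0197 1" --pt "0 0 0 0.0532 0 -0.021 1" --pt "0 0 0 0.0618 0 -0.0218 1" --pt "0 0 0 0.0704 0 -0.0219 1" --pt "0 0 0 0.079 0 -0.0214 1" --pt "0 0 0 0.0875 0 -0.0201 1" --pt "0 0 0 0.096 0 -0.0184 1" --pt "0 0 0 0.1031 0 -0.0163 1" --pt "0 0 0 0.1102 0 -0.0137 1" --pt "0 0 0 0.1123 0 -0.0129 1" --pt "0 0 0 0.1123 0 -0.0129 1" --pt "0 0 0 0.1123 0 -0.0129 1"

```text
time: 19.65
eef_pos: [429.1, 102.4, 183.1]
tcp_rot: [-3.142, 0.0, -2.824]
wrist_force: [-0.3, -0.3, 0.2]
gripper_width: -0.3
gripper_force: 0.0
```

The knob slipped out, since the gripper is now shut empty. I'll look at both views in one picture.

Call:
play_rows --pt "0 0 0 0.01 0 -0.05 -0.4" --pt "0 0 0 0.02 0 -0.1 -0.4" --pt "0 0 0 0.02 0 -0.1 -0.4"

```text
time: 20.02
eef_pos: [410.9, 96.1, 286.3]
tcp_rot: [-3.139, 0.007, -2.824]
wrist_force: [-0.4, 0.4, -1.0]
gripper_width: 53.8
gripper_force: 0.0
```

```bash
python3 - <<'E'
from h import *
S=ctrl.grab_frame("scene");D=ctrl.grab_frame("side")
a=cv2.resize(S["pixels"][190:290,230:330],None,fx=4,fy=4,interpolation=2);b=cv2.resize(D["pixels"][150:250,180:280],None,fx=4,fy=4,interpolation=2)
cv2.imwrite("pics/k.png",np.hstack([a,b]))
o=ctrl.get_obs();print(o["eef_pos"],o["tcp_rot"])
c,s=np.cos(.317),np.sin(.317)
for th in(.63,.4,.2,0,-.2,-.4):
    m=(115*np.sin(th),125,100+115*np.cos(th));P=[512.07+c*m[0]-s*m[1],-2.04+s*m[0]+c*m[1],m[2]]
    print(th,((proj(S,P)[0]-[230,190])*4).round(),((proj(D,P)[0]-[180,150])*4+[400,0]).round())
E
```

```text
[409.92696851  96.16660609 282.71209029] [ 3.14156776e+00 -2.21789402e-05 -2.82421596e+00]
0.63 [227. 232.] [598. 147.]
0.4 [265. 207.] [589. 155.]
0.2 [301. 188.] [581. 168.]
0 [338. 174.] [573. 189.]
-0.2 [374. 164.] [565. 215.]
-0.4 [408. 160.] [559. 247.]
```

View pics/k.png

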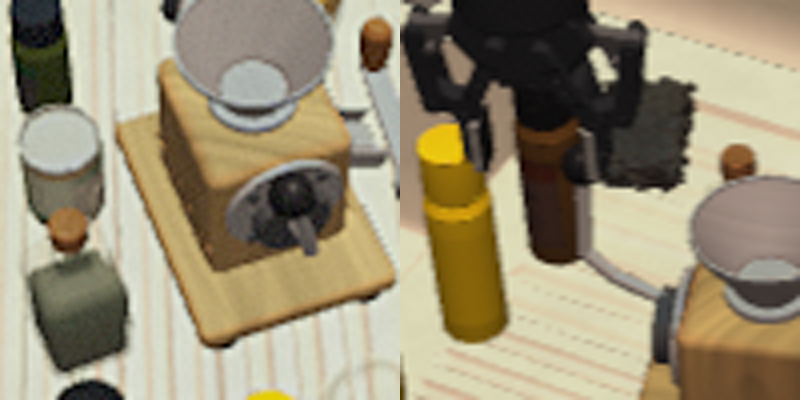

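The knob is now at scene-crop (292,194), so the lever leans about 0.25 rad. I'll push it with shut fingers from the +x side instead.

```bash
python3 - <<'E'
from h import *
c,s=np.cos(.317),np.sin(.317);o=ctrl.get_obs();print(o["eef_pos"])
for m in[(75,125,285),(75,125,200),(-16,125,199)]:print(row((512.07+c*m[0]-s*m[1],-2.04+s*m[0]+c*m[1],m[2]),3.459,o))
E
```

```text
[409.92696851  96.16660609 282.71209029]
[0.0, -0.0, -0.0, -0.1414, -0.0002, -0.0023]
[0.0, -0.0, -0.0, -0.1414, -0.0002, 0.0827]
[0.0, -0.0, -0.0, -0.0504, -0.0002, 0.0837]
```

Call:
play_rows --pt "0 0 0 -0.04 0 -0.002 1" --pt "0 0 0 -0.09 0 -0.002 1" --pt "0 0 0 -0.1414 0 -0.002 1" --pt "0 0 0 -0.1414 0 0.03 1" --pt "0 0 0 -0.1414 0 0.07 1" --pt "0 0 0 -0.1414 0 0.083 1" --pt "0 0 0 -0.1414 0 0.083 1" --pt "0 0 0 -0.131 0 0.083 1" --pt "0 0 0 -0.122 0 0.083 1" --pt "0 0 0 -0.113 0 0.083 1" --pt "0 0 0 -0.104 0 0.083 1" --pt "0 0 0 -0.095 0 0.083 1" --pt "0 0 0 -0.086 0 0.083 1" --pt "0 0 0 -0.077 0 0.083 1" --pt "0 0 0 -0.068 0 0.083 1" --pt "0 0 0 -0.06 0 0.083 1" --pt "0 0 0 -0.054 0 0.083 1" --pt "0 0 0 -0.051 0 0.083 1" --pt "0 0 0 -0.051 0 0.083 1"

```text
time: 22.5
eef_pos: [458.0, 111.9, 200.1]
tcp_rot: [3.142, -0.001, -2.824]
wrist_force: [0.3, 0.1, -0.2]
gripper_width: -0.0
gripper_force: 0.1
```

```bash
python3 - <<'E'
from h import *
S=ctrl.grab_frame("scene");D=ctrl.grab_frame("side")
a=cv2.resize(S["pixels"][190:290,230:330],None,fx=4,fy=4,interpolation=2);b=cv2.resize(D["pixels"][150:250,180:280],None,fx=4,fy=4,interpolation=2)
cv2.imwrite("pics/k2.png",np.hstack([a,b]))
o=ctrl.get_obs();print(o["eef_pos"],o["tcp_rot"],o["wrist_force"])
E
```

```text
[458.13012809 112.01907891 200.12397194] [ 3.14148335e+00 -1.00603161e-03 -2.82406131e+00] [ 0.06642622  0.32894806 -0.16350096]
```

View pics/k2.png

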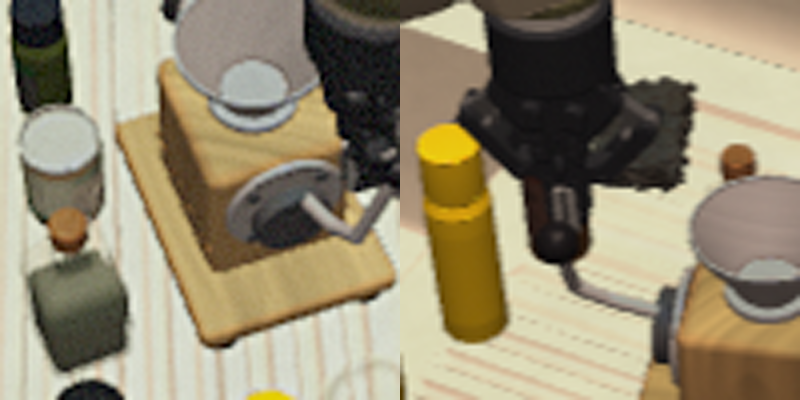

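In the side view the knob is at (557,240), which gives a lean of −0.36 and agrees with the TCP. Another 6 mm is needed; then I'll retreat to feel the float again.

Call:
play_rows --pt "0 0 0 0.003 0 0 1" --pt "0 0 0 0.005 0 0 1" --pt "0 0 0 0.006 0 0 1" --pt "0 0 0 0.006 0 0 1" --pt "0 0 0 0.006 0 0 1" --pt "0 0 0 -0.01 0 0 1" --pt "0 0 0 -0.03 0 -0.02 1" --pt "0 0 0 -0.03 0 -0.06 1" --pt "0 0 0 -0.03 0 -0.1 1" --pt "0 0 0 -0.03 0 -0.1 -0.4"

```text
time: 23.85
eef_pos: [487.3, 121.5, 302.8]
tcp_rot: [-3.14, 0.004, -2.824]
wrist_force: [0.4, -0.1, -0.7]
gripper_width: 17.4
gripper_force: 0.0
```

```bash
python3 - <<'E'
from h import *
o=ctrl.get_obs();print(o["eef_pos"],o["tcp_rot"],o["q"].round(2))
for P in [(556,-140,290),(556,-140,240),(556,-140,82)]: print(row(P,1.888,o))
E
```

```text
[487.29086375 121.462324   302.79387664] [-3.14014482  0.00396131 -2.82397353] [ 0.01  0.22  1.44 -0.    1.48 -1.88]
[0.0006, 0.0014, 0.5001, 0.0164, -0.2698, 0.0131]
[0.0006, 0.0014, 0.5001, 0.0166, -0.2698, 0.0631]
[0.0006, 0.0014, 0.5001, 0.0173, -0.2695, 0.2211]
```

Call:
play_rows --pt "0 0 0.05 0 -0.02 0 -0.4" --pt "0 0 0.11 0 -0.05 0 -0.4" --pt "0 0 0.17 0.005 -0.08 0 -0.4" --pt "0 0 0.22 0.01 -0.11 0 -0.4" --pt "0 0 0.28 0.01 -0.14 0 -0.4" --pt "0 0 0.34 0.016 -0.18 0 -0.4" --pt "0 0 0.39 0.017 -0.22 0.01 -0.4" --pt "0 0 0.45 0.017 -0.26 0.013 -0.4" --pt "0 0 0.5 0.017 -0.27 0.03 -0.4" --pt "0 0 0.5 0.017 -0.272 0.063 -0.4" --pt "0 0 0.5 0.017 -0.272 0.063 -0.4" --pt "0 0 0.5 0.017 -0.272 0.063 -0.4"

```text
time: 25.35
eef_pos: [555.7, -142.2, 238.1]
tcp_rot: [3.141, 0.0, 1.889]
wrist_force: [-0.4, 0.1, -0.9]
gripper_width: 59.7
gripper_force: 0.0
```

```bash
python3 - <<'E'
from h import *
o=ctrl.get_obs();print(o["eef_pos"],o["tcp_rot"])
print(row((556.1,-142.6,82.3),1.888,o))
E
```

```text
[ 555.74135937 -142.16396072  238.05812125] [3.14116888e+00 4.79912954e-04 1.88864057e+00]
[0.0001, 0.0002, 0.0002, -0.0005, 0.0001, 0.1558]
```

Call:
play_rows --pt "0 0 0 0 -0.001 0.05 -0.4" --pt "0 0 0 0 -0.001 0.1 -0.4" --pt "0 0 0 0 -0.001 0.135 -0.4" --pt "0 0 0 0 -0.001 0.15 -0.4" --pt "0 0 0 0 -0.001 0.155 -0.4" --pt "0 0 0 0 -0.001 0.155 -0.4" --pt "0 0 0 0 -0.001 0.155 0.1" --pt "0 0 0 0 -0.001 0.155 0.6" --pt "0 0 0 0 -0.001 0.155 1" --pt "0 0 0 0 -0.001 0.155 1" --pt "0 0 0 0 -0.001 0.155 1"

```text
time: 26.72
eef_pos: [556.1, -142.5, 83.5]
tcp_rot: [3.138, 0.002, 1.888]
wrist_force: [4.4, 2.8, 3.9]
gripper_width: 27.7
gripper_force: 59.0
```

Pull out against the stop first, for the reference.

Call:
play_rows --pt "0 0 0 -0.001 0.0005 0 1" --pt "0 0 0 -0.0015 0.0005 0 1" --pt "0 0 0 -0.0015 0.0005 0 1"

```text
time: 27.1
eef_pos: [556.1, -142.6, 83.5]
tcp_rot: [3.14, -0.001, 1.888]
wrist_force: [-1.4, 8.3, 8.6]
gripper_width: 28.2
gripper_force: 59.6
```

Call:
play_rows --pt "0 0 0 0.0015 0 0 1" --pt "0 0 0 0.003 0 0 1" --pt "0 0 0 0.0045 0 0 1" --pt "0 0 0 0.0055 0 0 1" --pt "0 0 0 0.0065 0 0 1" --pt "0 0 0 0.0065 0 0 1"

```text
time: 27.85
eef_pos: [554.8, -138.2, 83.5]
tcp_rot: [3.138, 0.003, 1.888]
wrist_force: [3.7, 0.1, 6.5]
gripper_width: 28.1
gripper_force: 59.2
```

Call:
play_rows --pt "0 0 0 0.001 0 0 1" --pt "0 0 0 0.002 0 0 1" --pt "0 0 0 0.003 0 0 1" --pt "0 0 0 0.003 0 0 1"

```text
time: 28.35
eef_pos: [554.3, -136.6, 83.5]
tcp_rot: [3.138, 0.005, 1.888]
wrist_force: [5.7, -5.9, 3.6]
gripper_width: 27.8
gripper_force: 59.0
```

Call:
play_rows --pt "0 0 0 0.0008 0 0 1" --pt "0 0 0 0.0008 0 0 1" --pt "0 0 0 0.0008 0 0 1"

```text
time: 28.72
eef_pos: [554.3, -136.5, 83.5]
tcp_rot: [3.137, 0.007, 1.888]
wrist_force: [7.8, -9.5, 1.6]
gripper_width: 28.4
gripper_force: 59.0
```

```bash
python3 - <<'E'
from h import *
o=ctrl.get_obs();p=o["eef_pos"];print(p,o["wrist_force"],(p[:2]-[556.1,-142.6])@[-.3117,.9502])
E
```

```text
[ 554.31217853 -136.5431643    83.52710831] [ 7.82699039 -9.51923465  1.61826897] 6.312469232913273
```

The float is now about 6.2 mm with the stones met. I'll let go and withdraw upward.

Call:
play_rows --pt "0 0 0 0 0 0 0.2" --pt "0 0 0 0 0 0 -0.4" --pt "0 0 0 0 0 0 -0.4" --pt "0 0 0 0 0 0 -0.4" --pt "0 0 0 0 0 -0.04 -0.4" --pt "0 0 0 0 0 -0.1 -0.4" --pt "0 0 0 0 0 -0.16 -0.4" --pt "0 0 0 0 0 -0.16 -0.4" --pt "0 0 0 0 0 -0.16 -0.4"

```text
time: 29.85
eef_pos: [552.1, -133.9, 241.2]
tcp_rot: [-3.141, -0.001, 1.888]
wrist_force: [-0.2, 0.6, -0.3]
gripper_width: 59.5
gripper_force: 0.0
```

```bash
python3 - <<'E'
from h import *
f=ctrl.grab_frame("wrist");D=ctrl.grab_frame("side")
cv2.imwrite("pics/end.png",np.hstack([cv2.resize(f["pixels"],(400,300)),cv2.resize(D["pixels"][140:320,140:380],(400,300))]))
o=ctrl.get_obs();print(o["eef_pos"],o["wrist_force"],o["time"])
E
```

```text
[ 551.90361377 -133.86045953  240.52988133] [-0.0585816  -0.62857333 -0.64912711] 29.95
```

View pics/end.png

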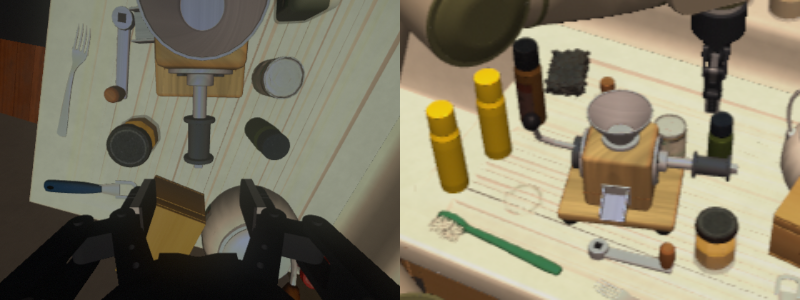

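The jar is upright (side crop 530,85), the lever is set over (knob 532,122), the other things are in place and the hub is free.

```bash
python3 -c "
from rig import ctrl
print(ctrl.job_done())"
```

```text
the job is handed in; nothing more can be done
None
```

The mill is set: end float felt at 18.7 mm before and about 6.2 mm after swinging the lever, tall jar upright and clear, shaft pushed in until the stones met and let go, and the job handed in at about 30 s (my first grip on the lever knob slipped, so I pushed it over with shut fingers).

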